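# Unlock the die carriage of a shoemaker's press and send it home

## Robot

A 6-joint arm with a two-finger parallel gripper is mounted at the origin on the work surface. World frame = base frame: x ahead of the robot, y to its left, z up, the work surface at z = 0. Lengths are in m, angles in degrees, forces in N, time in s.
With the tool pointing down it reaches from about 0.3 to 0.75 m from the base axis. Payload 8.5 kg.
Tool frame: the origin (TCP) lies at the very end of the fingers, on their centre line; the grasp point (between the pads) lies 19 mm behind it; z points along the fingers, x is the direction in which the jaws open and shut, and the axes are right-handed (so a half turn about z gives the same grasp; the last joint's range is limited). The gripper opens to 85 mm and grips with 20 to 120 N. Pads are 22 mm wide; open, the fingers measure 114 mm over their backs; the gripper's body (76 mm by 85 mm) begins 54 mm behind the grasp point. The pads swing forward as they close: fully open they stand 13 mm farther back than shut.
Start: joints at [58.596, 21.807, 74.336, -0, 83.858, -12.336], TCP at [0.18, 0.52, 0.231] pointing down, gripper open.
Joint ranges: [-178.18, 178.18], [-50.72, 133.34], [12.68, 142.11], [-81.47, 261.47], [9.98, 163.14], [-165.26, 165.26]. Speed limits (degrees/s): [136.94, 136.94, 180, 180, 180, 180].

## Interface

Orientations are given as a 3x3 rotation matrix whose columns are the frame's x, y, z axes.
In Python, from workcell import robot, optics gives the robot as it stands. The module is installed in compiled form; this text tells all that it offers.
- The arm moves only by the tool arm_command, never from a script. Its argument "commands" is a list of rows, each a list of 3 entries, a list of its own where there are three numbers: the shift along the tool's x, y, z in mm, then the turn about the tool's z in rad, then the opening, from 0 (shut) to 1 (fully open). A call has 1 to 10 rows; each row is the pose to reach, as a shift and turn from the pose measured when the call began, along the tool's axes at that moment; what a row does not reach only later rows make up. A row lasts 1/8 s, in which the tool goes at most 62.5 mm and 10.7 degrees, less where a joint would pass 70% of its speed; a pose out of reach is approached as far as the arm can. A call with a gripper value outside its range is refused whole. The fingers move at their own pace and stop on an object; the grip force is fixed at half the most. Time passes only in rows, so rows that repeat a pose let the fingers close. It gives the time, the measured TCP pose, the force and the opening at its end, in the units of the state.
- robot.observe(): the state, without advancing time (a new reading comes with each control period).
- optics.camera(name): name is "scene" or "top"; returns a dict with "frame" (400x640x3 uint8, red, green, blue), "fx", "fy", "cx", "cy" (pixels), "view" (4x4, takes a point from world to camera coordinates). Camera axes: x right, y down, z forward; pixel columns grow to the right and rows downward; lengths in m; the calibration is good to about 2 mm. A picture is of the moment at which its call begins. There is no depth.
- robot.close_job(): hands the job in, once; it reports no verdict.
The state is a dict: "time_s": time; "joints": joint angles; "dq": joint speeds; "tau": joint torques, N m; "position": TCP position; "tool_rot": TCP orientation; "contact_force": force on the tool from outside, world axes, zero at the start; "wrist_torque": the same for the moment, N m; "finger_gap": finger opening in m.
Only numpy, scipy, OpenCV 4.12 (cv2) and the standard library are available. Lean on these libraries where they do the work, as an engineer would, in place of code of your own. Each camera call takes 0.05 s, during which the arm holds its last target.

## Task

Throw the three locking levers of the bench press fully over, away from you, then push the die carriage fully home under the bridge and let go. The levers are interlocked and can be thrown in one order only, which is not marked, so try them gently and feel which one is free: never force a lever or the carriage that stops short, back off and try another. Leave everything else on the bench where it stands.

Things in the scene. Friction and masses are not known exactly. Their poses are not given: they have to be found in the camera images.
- press: the bench press: dark base plate 300 x 420 x 12 mm with a green lever bank on the right, seen from the robot, and the die carriage's bed on the left. Fixed; stands differently every time. Origin at bench level; x points away from the robot (the way levers and carriage go), y to the left, z up. More than 20 N by gripper or arm on any part of it, levers and carriage included, bends the interlock
- lever_row (a point): lever bank: green box in the press's frame from x -75 to +50 mm, y -175 to +75 mm, top 66 mm above the bench; this point is at the middle lever's pivot (x 0, y -50, z 60 mm). Its hidden interlock lets the levers be thrown in one order only, which changes from day to day; the carriage is free only after all three are over. Nothing springs back
- bridge (a point): centre of the top of the low green bridge (60 x 150 mm, top 132 mm above the bench), in the press's frame at x +100, y +140 mm; a handwheel 68 mm across stands above it, up to 160 mm
- lever_left_grip (a point): point on the axis of the left lever, in its black round grip (22 mm across, from 75 to 125 mm from the pivot along the lever; this point is 100 mm from the pivot; the grip's top is about 178 mm above the bench at either end, 185 mm upright). Smooth, polished. Moves with the lever
- lever_left (a joint): angle of the left lever (rad): 0 leans 0.42 rad towards the robot, 0.42 upright, 0.84 fully over, leaning 0.42 rad away from the robot (its stop). Pivot along the press's y axis, in the press's frame at x 0, y +30 mm, z 60 mm. Free: 2 to 5 N at the grip all the way. Blocked: free play up to 0.13 to 0.16 rad, then a stiff springy stop, 2 to 4 N more per mm
- lever_middle_grip (a point): point on the axis of the middle lever, in its black round grip (22 mm across, from 75 to 125 mm from the pivot along the lever; this point is 100 mm from the pivot; the grip's top is about 178 mm above the bench at either end, 185 mm upright). Smooth, polished. Moves with the lever
- lever_middle (a joint): angle of the middle lever (rad): 0 leans 0.42 rad towards the robot, 0.42 upright, 0.84 fully over, leaning 0.42 rad away from the robot (its stop). Pivot along the press's y axis, in the press's frame at x 0, y -50 mm, z 60 mm. Free: 2 to 5 N at the grip all the way. Blocked: free play up to 0.13 to 0.16 rad, then a stiff springy stop, 2 to 4 N more per mm
- lever_right_grip (a point): point on the axis of the right lever, in its black round grip (22 mm across, from 75 to 125 mm from the pivot along the lever; this point is 100 mm from the pivot; the grip's top is about 178 mm above the bench at either end, 185 mm upright). Smooth, polished. Moves with the lever
- lever_right (a joint): angle of the right lever (rad): 0 leans 0.42 rad towards the robot, 0.42 upright, 0.84 fully over, leaning 0.42 rad away from the robot (its stop). Pivot along the press's y axis, in the press's frame at x 0, y -130 mm, z 60 mm. Free: 2 to 5 N at the grip all the way. Blocked: free play up to 0.13 to 0.16 rad, then a stiff springy stop, 2 to 4 N more per mm
- carriage_handle (a point): centre of the upright black handle (24 mm across, 50 mm high, its top 25 mm above this point) on the carriage; this point is 130 mm above the bench and, with the carriage out, at x -75, y +140 mm in the press's frame. Moves with the carriage
- carriage (a joint): travel of the die carriage (m), along the press's x axis: 0 = out, towards the robot; 0.07 = fully home against its stop under the bridge. Needs about 4 to 6 N when free, stays where left; locked, it stops firmly within about 6 mm. Hits its end stop hard unless slowed down
- tack_tin: bystander: brass tin of tacks, 48 mm across and 35 mm high, standing on the press's base plate behind the levers; origin under its centre
- heel_block: bystander: shoe heel, dark wood on rubber, about 38 x 50 x 30 mm high, lying on the front strip of the press's base plate; origin under its centre
- glue_jar: bystander: amber glue jar, 72 mm across and 85 mm high; origin under its centre
- hammer: bystander: hand hammer lying on the bench
- shoe_last: bystander: wooden shoe last, about 240 x 68 x 97 mm high; origin under its centre
- mug: bystander: white mug, 76 mm across and 90 mm high; origin under its centre
- awl: bystander: awl lying on the bench

How it is judged (in metres and radians):
On the way, in this order (a step that is already met when the one before it is completed fails the run):
1. all three levers are over (value of joint each of lever_left, lever_middle, lever_right above 0.76 rad), for 0.1 s.
2. the carriage is home (value of joint carriage above 0.066 m), for 0.1 s.
At the end, for the whole second after the job is handed in: All three levers stand over (joint above 0.76 of 0.84 rad), the carriage is home (above 66 of 70 mm), all at rest (all of step 1 and value of joint carriage above 0.066 m and velocity of joint lever_left between -0.02 and 0.02 rad/s and velocity of joint lever_middle between -0.02 and 0.02 rad/s and velocity of joint lever_right between -0.02 and 0.02 rad/s and velocity of joint carriage between -0.02 and 0.02 m/s); the robot touches nothing.
It fails at once if the press is pushed with more than 20 N (contact force between any of the fingers, the arm and press above 20 N).
It fails at once if a bystander is moved by more than 30 mm (distance of any of tack_tin, heel_block, glue_jar, hammer, shoe_last, mug, awl from where it was at the start of the episode above 0.03 m).
It also fails if it takes over 72 s, if anything falls off the work surface, if the arm or the gripper's body presses on something with over 40 N, if the wrist force passes 120 N, or if a joint passes its speed limit or range.

## Working session

There is one attempt and no reset: what is moved stays moved. The work goes in short steps, Python scripts to look and compute and a tool call to move; the robot and the scene stay as the last step left them, time stands still between calls to the robot, and variables do not carry over. Pictures are saved under pics/ and viewed, and the job is handed in when it is done.

Besides the shell and the picture viewer there is one more tool, called after "Request:" as name(argument=value, ...) on one line, values as JSON. arm_command: Moves the arm, as the interface text tells. Its arguments: {"type":"object","properties":{"commands":{"type":"array"}},"required":["commands"]}

```bash
mkdir -p pics; ls
cat > h.py <<'E'
import numpy as np, cv2
from workcell import robot, optics
def shot(n,f):
    c=optics.camera(n); cv2.imwrite(f'pics/{f}.png',c['frame'][:,:,::-1]); np.savez(f'pics/{f}.npz',**c); return c
def load(f):
    return dict(np.load(f'pics/{f}.npz'))
def ray(c,u,v):
    V=c['view'];R=V[:3,:3];t=V[:3,3];d=R.T@np.array([(u-c['cx'])/c['fx'],(v-c['cy'])/c['fy'],1.]);return -R.T@t,d
def onz(c,u,v,z):
    o,d=ray(c,u,v);return o+d*(z-o[2])/d[2]
def proj(c,p):
    V=c['view'];q=V[:3,:3]@np.asarray(p)+V[:3,3];return np.array([c['fx']*q[0]/q[2]+c['cx'],c['fy']*q[1]/q[2]+c['cy']])
def tri(c1,p1,c2,p2):
    o1,d1=ray(c1,*p1);o2,d2=ray(c2,*p2)
    s=np.linalg.lstsq(np.c_[d1,-d2],o2-o1,rcond=None)[0];a=o1+d1*s[0];b=o2+d2*s[1];return (a+b)/2,np.linalg.norm(a-b)
E
python3 - <<'E'
from h import *
s=robot.observe(); print(s)
for n in('scene','top'):
    c=shot(n,n+'0');print(n,c['fx'],c['cx'],c['cy'],c['view'])
E
```

```text
pics
{'time_s': 0.0, 'joints': array([ 5.85965630e+01,  2.18403595e+01,  7.43850603e+01,  7.15143425e-05,
        8.38579219e+01, -1.23341925e+01]), 'dq': array([-0.04362567, -0.01018406,  0.01219342,  0.03976197, -0.05864715,
        0.01381033]), 'tau': array([ 2.61298928e-04, -4.48453152e+01, -2.31278586e+01, -8.60944510e-05,
        4.79610186e-03,  1.59475752e-05]), 'position': array([0.179521  , 0.51956506, 0.23071588]), 'tool_rot': array([[ 3.26710205e-01,  9.45124259e-01, -7.58987635e-04],
       [ 9.45123496e-01, -3.26710938e-01, -1.24087197e-03],
       [-1.42074777e-03, -3.11931511e-04, -9.99998942e-01]]), 'contact_force': array([-0.15399678,  0.07672893,  0.64368504]), 'wrist_torque': array([ 0.01358344, -0.01843008, -0.03030332]), 'finger_gap': 0.08573994858180517}
scene 388.9934230885416 320.1536212533145 196.01963067604223 [[ 0.11667692  0.99316843 -0.00172034 -0.088889  ]
 [ 0.81193256 -0.09638271 -0.57573943 -0.36621708]
 [-0.57197204  0.06577871 -0.81763143  1.55738574]
 [ 0.          0.          0.          1.        ]]
top 370.38539195917707 314.2471217459179 199.01194599673235 [[-0.01609247 -0.99973299 -0.01658226  0.03285136]
 [-0.9830003   0.01885242 -0.18263352  0.52617182]
 [ 0.18289737  0.01336134 -0.98304121  1.08053177]
 [ 0.          0.          0.          1.        ]]
```

View pics/scene0.png

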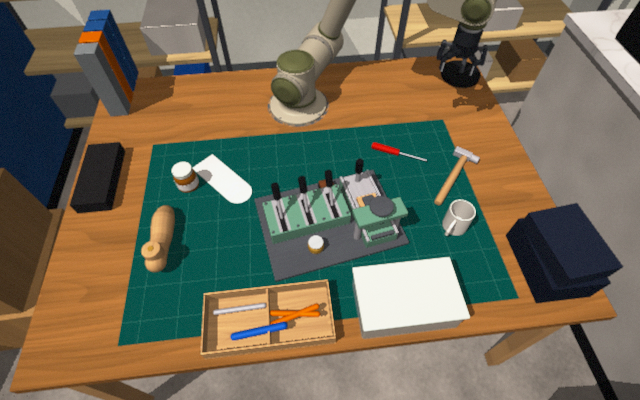

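View pics/top0.png

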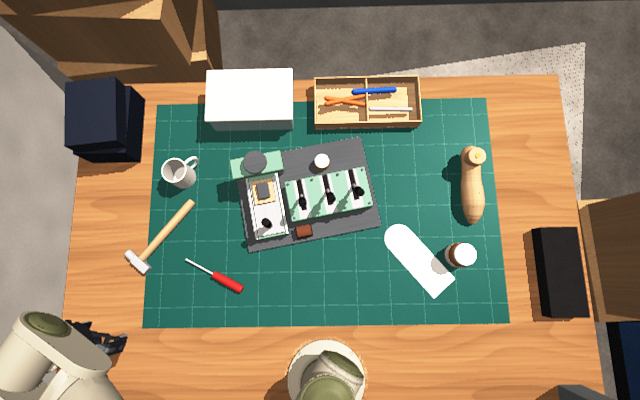

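Run:
```python
import cv2
a=cv2.imread('pics/scene0.png')[140:290,240:420];cv2.imwrite('pics/z1.png',cv2.resize(a,None,fx=4,fy=4,interpolation=cv2.INTER_CUBIC)[:600])
a=cv2.imread('pics/top0.png')[125:265,220:400];cv2.imwrite('pics/z2.png',cv2.resize(a,None,fx=4,fy=4,interpolation=cv2.INTER_CUBIC))
```

```text
(no output)
```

View pics/z1.png

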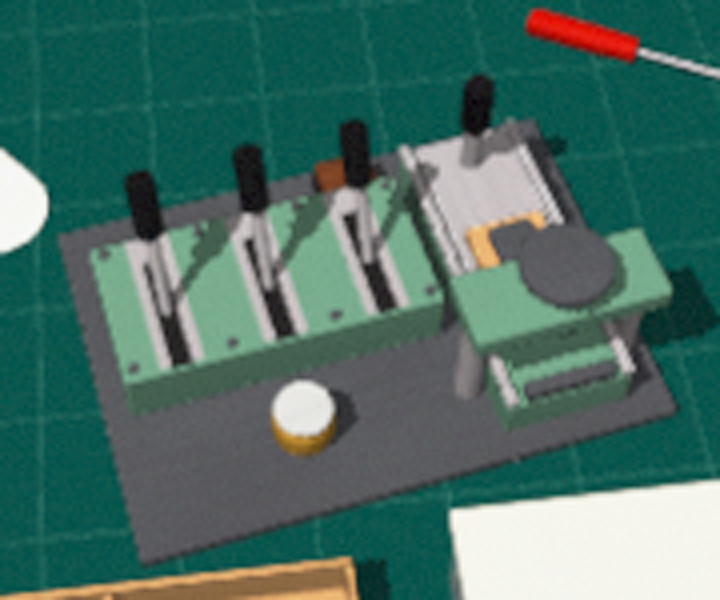

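View pics/z2.png

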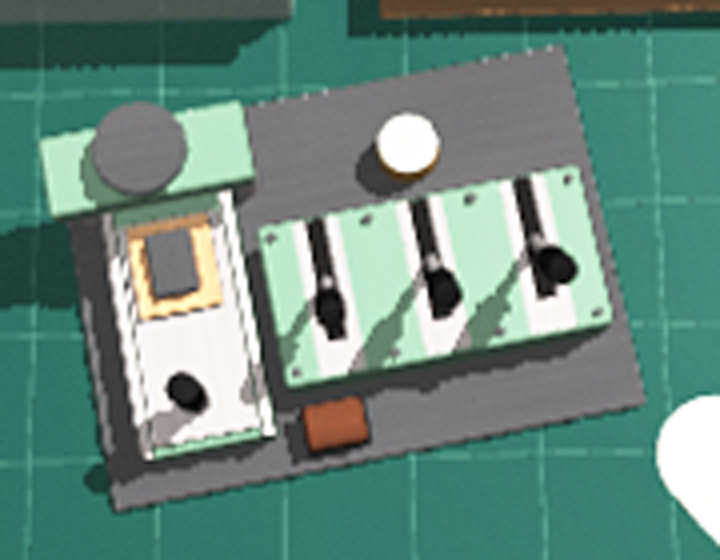

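Run:
```python
from h import *
S=load('scene0');T=load('top0')
s=lambda x,y:(x/4+240-.4,y/4+140-.4); t=lambda x,y:(x/4+220-.4,y/4+125-.4)
print('cams',ray(S,0,0)[0],ray(T,0,0)[0])
A=[];B=[]
def add(p,q): A.append(p[:2]);B.append(q)
# plate corners press frame
for (c,px,q) in [(S,s(60,235),(-.15,-.21)),(S,s(540,120),(-.15,.21)),(S,s(675,408),(.15,.21)),(S,s(143,563),(.15,-.21)),(T,t(563,47),(.15,-.21)),(T,t(643,403),(-.15,-.21)),(T,t(118,510),(-.15,.21))]:
    p=onz(c,*px,.012);print(q,p.round(4));add(p,q)
for (px,q) in [((260,230),(.05,.075)),((580,168),(.05,-.175)),((612,322),(-.075,-.175)),((287,388),(-.075,.075))]:
    p=onz(T,*t(*px),.066);print(q,p.round(4));add(p,q)
A=np.array(A);B=np.array(B)
b0=B.mean(0);a0=A.mean(0)
U,_,Vt=np.linalg.svd((B-b0).T@(A-a0));R=Vt.T@U.T
tr=a0-R@b0
print(R,tr,np.degrees(np.arctan2(R[1,0],R[0,0])));print((A-B@R.T-tr).round(4))
np.savez('press.npz',R=R,t=tr)
P=lambda x,y,z:np.r_[R@[x,y]+tr,z]
for y in(.03,-.05,-.13):
    for a in (.075,.1,.125):
        p=P(-a*np.sin(.42),y,.06+a*np.cos(.42))
        u=proj(S,p);v=proj(T,p);print(y,a,p.round(4),((u-[240,140])*4).round(),((v-[220,125])*4).round())
for z in (.105,.13,.155):
    p=P(-.075,.14,z);u=proj(S,p);v=proj(T,p);print('h',p.round(4),((u-[240,140])*4).round(),((v-[220,125])*4).round())
# triangulate grip mid pts
for n,a,b in [('R',(145,205),(553,266)),('M',(250,178),(442,290)),('L',(355,152),(330,307)),('H',(478,105),(187,392))]:
    print(n,tri(S,s(*a),T,t(*b)))
```

```text
cams [ 1.19849596 -0.04945806  1.06236899] [0.32012929 0.00848562 1.15884862]
(-0.15, -0.21) [ 0.4476 -0.1802  0.012 ]
(-0.15, 0.21) [0.3747 0.2356 0.012 ]
(0.15, 0.21) [0.6643 0.2823 0.012 ]
(0.15, -0.21) [ 0.7421 -0.1269  0.012 ]
(0.15, -0.21) [ 0.7374 -0.1289  0.012 ]
(-0.15, -0.21) [ 0.4466 -0.1795  0.012 ]
(-0.15, 0.21) [0.3712 0.2272 0.012 ]
(0.05, 0.075) [0.5773 0.1124 0.066 ]
(0.05, -0.175) [ 0.6209 -0.1315  0.066 ]
(-0.075, -0.175) [ 0.5016 -0.1505  0.066 ]
(-0.075, 0.075) [0.4565 0.0925 0.066 ]
[[ 0.98471283 -0.17418567]
 [ 0.17418567  0.98471283]] [0.55142979 0.04463132] 10.031272916316766
[[ 0.0073  0.0081]
 [ 0.0076  0.0103]
 [ 0.0017  0.0047]
 [ 0.0064  0.0091]
 [ 0.0017  0.0072]
 [ 0.0063  0.0088]
 [ 0.0041  0.0019]
 [-0.0103 -0.0148]
 [-0.0103 -0.0126]
 [-0.0064 -0.0097]
 [-0.008  -0.013 ]]
0.03 0.075 [0.5161 0.0688 0.1285] [373. 187.] [311. 291.]
0.03 0.1 [0.5061 0.0671 0.1513] [370. 158.] [312. 299.]
0.03 0.125 [0.496  0.0653 0.1741] [367. 128.] [313. 308.]
-0.05 0.075 [ 0.53   -0.0099  0.1285] [270. 212.] [422. 270.]
-0.05 0.1 [ 0.52   -0.0117  0.1513] [266. 183.] [426. 278.]
-0.05 0.125 [ 0.5099 -0.0135  0.1741] [261. 153.] [429. 285.]
-0.13 0.075 [ 0.544  -0.0887  0.1285] [165. 238.] [533. 249.]
-0.13 0.1 [ 0.5339 -0.0905  0.1513] [159. 209.] [539. 256.]
-0.13 0.125 [ 0.5239 -0.0923  0.1741] [153. 179.] [545. 263.]
h [0.4532 0.1694 0.105 ] [489. 129.] [174. 386.]
h [0.4532 0.1694 0.13  ] [491. 108.] [169. 382.]
h [0.4532 0.1694 0.155 ] [494.  87.] [163. 377.]
R (array([ 0.52764773, -0.10021735,  0.15078578]), np.float64(0.0021725337372731977))
M (array([ 0.51218018, -0.02272967,  0.15073485]), np.float64(0.001861783615042113))
L (array([0.50089611, 0.05547681, 0.15541689]), np.float64(0.00041414554696705703))
H (array([0.44702509, 0.15816416, 0.13014789]), np.float64(0.0011752715735931583))
```

```bash
cat >> h.py <<'E'
yaw=np.radians(10.0);RP=np.array([[np.cos(yaw),-np.sin(yaw),0],[np.sin(yaw),np.cos(yaw),0],[0,0,1]]);TP=np.array([.5445,.0333,0])
def W(p): return RP@np.asarray(p)+TP
def st():
    s=robot.observe();R=s['tool_rot']
    print('t',round(s['time_s'],2),'press xyz mm',(RP.T@(s['position']-TP)*1000).round(1),'F press',(RP.T@s['contact_force']).round(2),'gap',round(s['finger_gap']*1000,1),'toolx ang in press',round(np.degrees(np.arctan2(*(RP.T@R[:,0])[[1,0]])),2));return s
def to(p,s=None):
    s=s or robot.observe();d=s['tool_rot'].T@(W(p)-s['position'])*1000;print('shift',d.round(1));return d
E
python3 - <<'E'
from h import *
S=load('scene0');T=load('top0')
s=lambda x,y:(x/4+240-.4,y/4+140-.4); t=lambda x,y:(x/4+220-.4,y/4+125-.4)
inv=lambda p:(RP.T@(p-TP)*1000).round(1)
for px in [(260,230),(580,168),(612,322),(287,388)]: print(inv(onz(T,*t(*px),.066)))
for n,a,b in [('R',(145,205),(553,266)),('M',(250,178),(442,290)),('L',(355,152),(330,307)),('H',(478,105),(187,392))]: print(n,inv(tri(S,s(*a),T,t(*b))[0]))
z=st(); to((-.115,.03,.2),z);to((-.115,.03,.14),z)
E
```

```text
[46.  72.2 66. ]
[  46.6 -175.6   66. ]
[ -74.1 -173.6   66. ]
[-76.4  73.5  66. ]
R [ -39.8 -128.6  150.8]
M [-41.6 -49.6 150.7]
L [-39.1  29.4 155.4]
H [-74.3 139.9 130.1]
t 0.1 press xyz mm [-275.   542.3  230.8] F press [-0.19 -0.69 -0.25] gap 85.7 toolx ang in press 60.93
shift [-370.   388.7   31.1]
shift [-369.9  388.7   91.1]
```

Request:
arm_command(commands=[[[-37, 39, 0], -0.06, 0.5], [[-75, 78, 0], -0.12, 0], [[-112, 117, 0], -0.2, 0], [[-150, 156, 10], -0.27, 0], [[-190, 199, 15], -0.35, 0], [[-230, 242, 20], -0.42, 0], [[-270, 284, 25], -0.508, 0], [[-310, 326, 28], -0.508, 0], [[-345, 362, 30], -0.508, 0], [[-370, 388, 31], -0.508, 0]])

```text
time_s: 1.35
position: [0.4259, 0.0411, 0.1999]
tool_rot: [[-0.173, 0.985, -0.001], [0.985, 0.173, -0.001], [-0.001, -0.001, -1.0]]
contact_force: [0.1, 1.1, -0.3]
finger_gap: -0.0002
```

Run:
```python
from h import *
z=st();to((-.105,.03,.14),z)
shot('scene','s1');a=cv2.imread('pics/s1.png')[80:290,200:440];cv2.imwrite('pics/z3.png',cv2.resize(a,None,fx=2.8,fy=2.8))
```

```text
t 1.35 press xyz mm [-115.4   28.3  199.9] F press [ 0.26  1.06 -0.34] gap -0.2 toolx ang in press 89.94
shift [ 1.8 10.5 59.8]
```

View pics/z3.png

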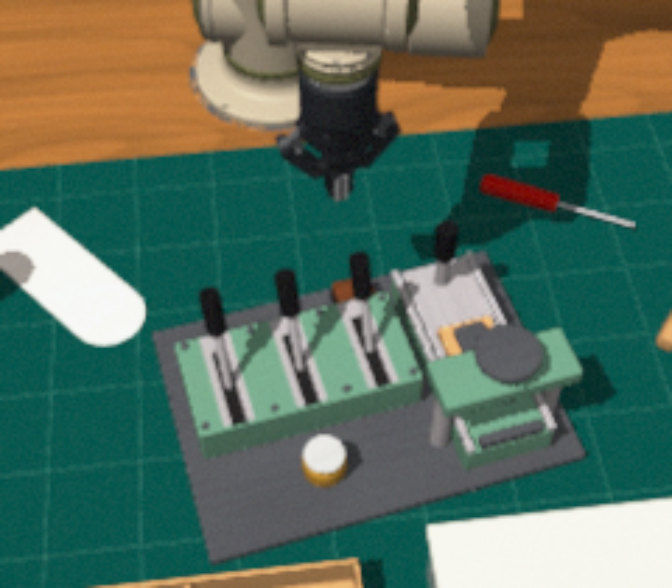

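Request:
arm_command(commands=[[[2, 4, 30], 0, 0], [[2, 8, 58], 0, 0], [[2, 22, 60], 0, 0], [[2, 30, 60], 0, 0], [[2, 34, 60], 0, 0], [[2, 38, 60], 0, 0]])

```text
time_s: 2.15
position: [0.4652, 0.0471, 0.1403]
tool_rot: [[-0.172, 0.985, 0.001], [0.985, 0.172, -0.003], [-0.003, 0.0, -1.0]]
contact_force: [-0.3, -0.7, -0.4]
finger_gap: 0.0
```

Run:
```python
from h import *
z=st()
```

```text
t 2.15 press xyz mm [-75.7  27.3 140.3] F press [-0.4  -0.68 -0.41] gap 0.0 toolx ang in press 89.88
```

Request:
arm_command(commands=[[[2, 3, 0], 0, 0], [[2, 6, 0], 0, 0], [[2, 9, 0], 0, 0], [[2, 12, 0], 0, 0], [[2, 15, 0], 0, 0], [[2, 18, 0], 0, 0]])

```text
time_s: 2.9
position: [0.4827, 0.0522, 0.1403]
tool_rot: [[-0.172, 0.985, 0.001], [0.985, 0.172, -0.003], [-0.003, 0.0, -1.0]]
contact_force: [-2.4, -0.8, 1.5]
finger_gap: -0.0001
```

Run:
```python
from h import *
z=st()
```

```text
t 2.9 press xyz mm [-57.5  29.3 140.3] F press [-2.48 -0.35  1.47] gap -0.1 toolx ang in press 89.88
```

Request:
arm_command(commands=[[[0, 2, 0], 0, 0], [[0, 3, 0], 0, 0], [[0, 3, 0], 0, 0]])

```text
time_s: 3.28
position: [0.4856, 0.0527, 0.1402]
tool_rot: [[-0.172, 0.985, 0.0], [0.985, 0.172, -0.003], [-0.003, -0.0, -1.0]]
contact_force: [-3.4, -0.7, 0.8]
finger_gap: -0.0001
```

Request:
arm_command(commands=[[[0, 1, 0], 0, 0], [[0, 2, 0], 0, 0], [[0, 2, 0], 0, 0]])

```text
time_s: 3.65
position: [0.4872, 0.053, 0.14]
tool_rot: [[-0.172, 0.985, -0.001], [0.985, 0.172, -0.003], [-0.003, -0.001, -1.0]]
contact_force: [-5.6, -1.1, 0.8]
finger_gap: -0.0001
```

Request:
arm_command(commands=[[[0, 1, 0], 0, 0], [[0, 2, 0], 0, 0], [[0, 2, 0], 0, 0]])

```text
time_s: 4.03
position: [0.4883, 0.0534, 0.1398]
tool_rot: [[-0.172, 0.985, -0.003], [0.985, 0.172, -0.003], [-0.002, -0.003, -1.0]]
contact_force: [-7.7, -1.6, 1.6]
finger_gap: 0.0003
```

Request:
arm_command(commands=[[[0, -15, 0], 0, 0], [[0, -35, 0], 0, 0], [[-30, -40, 0], 0, 0], [[-60, -35, 0], 0, 0], [[-80, -28, 0], 0, 0], [[-80, -20, 0], 0, 0], [[-80, -16, 0], 0, 0], [[-80, -12, 0], 0, 0], [[-80, -8, 0], 0, 0], [[-80, -4, 0], 0, 0]])

```text
time_s: 5.28
position: [0.4982, -0.0257, 0.1401]
tool_rot: [[-0.172, 0.985, -0.003], [0.985, 0.172, -0.003], [-0.002, -0.003, -1.0]]
contact_force: [-3.0, -0.3, 1.4]
finger_gap: -0.0
```

Request:
arm_command(commands=[[[0, 2, 0], 0, 0], [[0, 3, 0], 0, 0], [[0, 4, 0], 0, 0]])

```text
time_s: 5.65
position: [0.5018, -0.025, 0.1399]
tool_rot: [[-0.172, 0.985, -0.004], [0.985, 0.172, -0.003], [-0.002, -0.005, -1.0]]
contact_force: [-5.5, -1.2, 1.0]
finger_gap: 0.0
```

Run:
```python
from h import *
z=st()
```

```text
t 5.65 press xyz mm [-52.2 -50.  139.9] F press [-5.63 -0.27  1.04] gap 0.0 toolx ang in press 89.91
```

Similar to the first one; one more millimetre or two to tell.

Request:
arm_command(commands=[[[0, 1, 0], 0, 0], [[0, 2, 0], 0, 0], [[0, 2, 0], 0, 0]])

```text
time_s: 6.02
position: [0.5031, -0.0247, 0.1399]
tool_rot: [[-0.172, 0.985, -0.006], [0.985, 0.172, -0.003], [-0.002, -0.006, -1.0]]
contact_force: [-7.9, -1.3, 2.5]
finger_gap: -0.0003
```

Request:
arm_command(commands=[[[0, -15, 0], 0, 0], [[0, -35, 0], 0, 0], [[-30, -40, 0], 0, 0], [[-60, -35, 0], 0, 0], [[-80, -28, 0], 0, 0], [[-80, -20, 0], 0, 0], [[-80, -16, 0], 0, 0], [[-80, -12, 0], 0, 0], [[-80, -8, 0], 0, 0], [[-80, -4, 0], 0, 0]])

```text
time_s: 7.28
position: [0.5131, -0.1037, 0.1401]
tool_rot: [[-0.173, 0.985, -0.006], [0.985, 0.173, -0.002], [-0.001, -0.006, -1.0]]
contact_force: [-2.9, 0.0, 0.6]
finger_gap: 0.0
```

Request:
arm_command(commands=[[[0, 2, 0], 0, 0], [[0, 4, 0], 0, 0], [[0, 5, 0], 0, 0]])

```text
time_s: 7.65
position: [0.5181, -0.1029, 0.1402]
tool_rot: [[-0.173, 0.985, -0.006], [0.985, 0.173, -0.002], [-0.001, -0.006, -1.0]]
contact_force: [-4.1, 0.9, 3.2]
finger_gap: -0.0001
```

Request:
arm_command(commands=[[[0, 1, 0], 0, 0], [[0, 2, 0], 0, 0], [[0, 2, 0], 0, 0]])

```text
time_s: 8.02
position: [0.5202, -0.1026, 0.1401]
tool_rot: [[-0.173, 0.985, -0.005], [0.985, 0.173, -0.003], [-0.002, -0.006, -1.0]]
contact_force: [-1.4, 0.0, 1.3]
finger_gap: -0.0
```

Run:
```python
from h import *
z=st()
```

```text
t 8.03 press xyz mm [ -47.5 -129.6  140.1] F press [-1.39  0.26  1.32] gap -0.0 toolx ang in press 89.94
```

Request:
arm_command(commands=[[[0, 5, 0], 0, 0], [[0, 10, 0], 0, 0], [[0, 15, 0], 0, 0], [[0, 20, 0], 0, 0], [[0, 25, 0], 0, 0], [[0, 30, 0], 0, 0], [[0, 35, 0], 0, 0], [[0, 40, 0], 0, 0], [[0, 45, 0], 0, 0], [[0, 50, 0], 0, 0]])

```text
time_s: 9.28
position: [0.5696, -0.0938, 0.1396]
tool_rot: [[-0.172, 0.985, -0.006], [0.985, 0.172, -0.002], [-0.001, -0.006, -1.0]]
contact_force: [-2.7, 0.5, -1.0]
finger_gap: 0.0001
```

Request:
arm_command(commands=[[[0, 2, 0], 0, 0], [[0, 4, 0], 0, 0], [[0, 6, 0], 0, 0], [[0, 6, 0], 0, 0]])

```text
time_s: 9.78
position: [0.5758, -0.0928, 0.1396]
tool_rot: [[-0.173, 0.985, -0.006], [0.985, 0.173, -0.002], [-0.001, -0.006, -1.0]]
contact_force: [-1.0, -0.7, -0.7]
finger_gap: -0.0002
```

Run:
```python
from h import *
z=st();shot('scene','s2');shot('top','t2');a=cv2.imread('pics/s2.png')[120:290,230:420];cv2.imwrite('pics/z4.png',cv2.resize(a,None,fx=3.5,fy=3.5))
```

```text
t 9.78 press xyz mm [   8.9 -129.6  139.6] F press [-1.12 -0.53 -0.65] gap -0.2 toolx ang in press 89.93
```

View pics/z4.png

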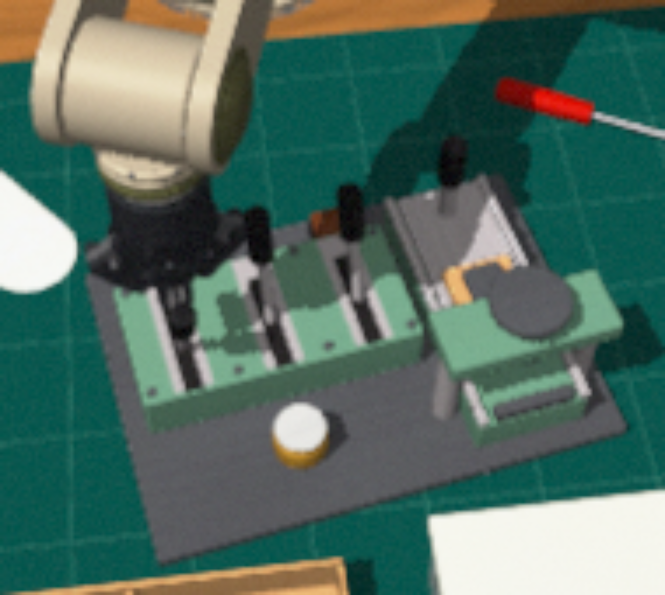

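Request:
arm_command(commands=[[[0, 1, 0], 0, 0], [[0, 2, 0], 0, 0], [[0, 2, 0], 0, 0]])

```text
time_s: 10.25
position: [0.5778, -0.0924, 0.1396]
tool_rot: [[-0.173, 0.985, -0.005], [0.985, 0.173, -0.002], [-0.001, -0.006, -1.0]]
contact_force: [-1.9, -0.5, -1.0]
finger_gap: 0.0001
```

Request:
arm_command(commands=[[[0, 1, 0], 0, 0], [[0, 2, 0], 0, 0], [[0, 2, 0], 0, 0]])

```text
time_s: 10.62
position: [0.5799, -0.0921, 0.1396]
tool_rot: [[-0.173, 0.985, -0.005], [0.985, 0.173, -0.002], [-0.002, -0.005, -1.0]]
contact_force: [-1.6, -1.2, 0.4]
finger_gap: -0.0003
```

Request:
arm_command(commands=[[[0, 1, 0], 0, 0], [[0, 2, 0], 0, 0], [[0, 2, 0], 0, 0]])

```text
time_s: 11.0
position: [0.5814, -0.0918, 0.1395]
tool_rot: [[-0.173, 0.985, -0.006], [0.985, 0.173, -0.002], [-0.001, -0.007, -1.0]]
contact_force: [-5.0, -0.8, 0.3]
finger_gap: -0.0001
```

Request:
arm_command(commands=[[[0, 1, 0], 0, 0], [[0, 1, 0], 0, 0]])

```text
time_s: 11.25
position: [0.5816, -0.0918, 0.1395]
tool_rot: [[-0.173, 0.985, -0.009], [0.985, 0.173, -0.003], [-0.001, -0.009, -1.0]]
contact_force: [-8.1, -1.4, 1.6]
finger_gap: -0.0
```

Request:
arm_command(commands=[[[0, -20, 0], 0, 0], [[0, -60, 0], 0, 0], [[0, -95, 0], 0, 0], [[20, -103, 0], 0, 0], [[50, -103, 0], 0, 0], [[80, -95, 0], 0, 0], [[80, -85, 0], 0, 0], [[80, -77, 0], 0, 0], [[80, -72, 0], 0, 0], [[80, -69, 0], 0, 0]])

```text
time_s: 12.5
position: [0.5001, -0.0254, 0.1398]
tool_rot: [[-0.172, 0.985, -0.009], [0.985, 0.172, -0.003], [-0.001, -0.009, -1.0]]
contact_force: [-3.4, -0.9, 0.8]
finger_gap: -0.0002
```

Run:
```python
from h import *
z=st()
```

```text
t 12.5 press xyz mm [-53.9 -50.1 139.8] F press [-3.51 -0.28  0.81] gap -0.2 toolx ang in press 89.89
```

Request:
arm_command(commands=[[[0, 2, 0], 0, 0], [[0, 4, 0], 0, 0], [[0, 4, 0], 0, 0]])

```text
time_s: 12.88
position: [0.503, -0.0249, 0.1397]
tool_rot: [[-0.172, 0.985, -0.012], [0.985, 0.172, -0.003], [-0.001, -0.012, -1.0]]
contact_force: [-7.3, -1.5, 2.3]
finger_gap: -0.0001
```

Run:
```python
from h import *
z=st()
```

```text
t 12.88 press xyz mm [-51.  -50.1 139.7] F press [-7.45 -0.2   2.32] gap -0.1 toolx ang in press 89.88
```

Request:
arm_command(commands=[[[0, -15, 0], 0, 0], [[0, -35, 0], 0, 0], [[30, -40, 0], 0, 0], [[60, -35, 0], 0, 0], [[80, -28, 0], 0, 0], [[80, -18, 0], 0, 0], [[80, -12, 0], 0, 0], [[80, -8, 0], 0, 0], [[80, -4, 0], 0, 0]])

```text
time_s: 14.0
position: [0.4855, 0.0528, 0.1396]
tool_rot: [[-0.171, 0.985, -0.012], [0.985, 0.171, -0.003], [-0.001, -0.012, -1.0]]
contact_force: [-3.2, -0.3, 0.1]
finger_gap: 0.0003
```

Request:
arm_command(commands=[[[0, 2, 0], 0, 0], [[0, 4, 0], 0, 0], [[0, 4, 0], 0, 0]])

```text
time_s: 14.38
position: [0.4895, 0.0535, 0.1396]
tool_rot: [[-0.171, 0.985, -0.012], [0.985, 0.171, -0.003], [-0.001, -0.012, -1.0]]
contact_force: [-2.3, -0.1, 2.8]
finger_gap: -0.0001
```

Run:
```python
from h import *
z=st()
```

```text
t 14.38 press xyz mm [-50.7  29.4 139.6] F press [-2.32  0.35  2.75] gap -0.1 toolx ang in press 89.84
```

Request:
arm_command(commands=[[[0, 4, 0], 0, 0], [[0, 9, 0], 0, 0], [[0, 14, 0], 0, 0], [[0, 19, 0], 0, 0], [[0, 24, 0], 0, 0], [[0, 29, 0], 0, 0]])

```text
time_s: 15.12
position: [0.5184, 0.0585, 0.1392]
tool_rot: [[-0.171, 0.985, -0.012], [0.985, 0.171, -0.003], [-0.001, -0.012, -1.0]]
contact_force: [-1.7, 0.6, 0.8]
finger_gap: 0.0
```

Request:
arm_command(commands=[[[0, 5, 0], 0, 0], [[0, 10, 0], 0, 0], [[0, 15, 0], 0, 0], [[0, 20, 0], 0, 0], [[0, 25, 0], 0, 0], [[0, 28, 0], 0, 0], [[0, 31, 0], 0, 0], [[0, 31, 0], 0, 0]])

```text
time_s: 16.12
position: [0.5493, 0.0638, 0.1388]
tool_rot: [[-0.171, 0.985, -0.011], [0.985, 0.171, -0.003], [-0.001, -0.012, -1.0]]
contact_force: [-0.6, -0.7, -0.1]
finger_gap: 0.0002
```

Request:
arm_command(commands=[[[0, 1, 0], 0, 0], [[0, 2, 0], 0, 0], [[0, 3, 0], 0, 0], [[0, 3, 0], 0, 0]])

```text
time_s: 16.62
position: [0.5522, 0.0643, 0.1388]
tool_rot: [[-0.171, 0.985, -0.012], [0.985, 0.171, -0.003], [-0.001, -0.012, -1.0]]
contact_force: [-2.3, -1.2, -0.5]
finger_gap: -0.0002
```

Run:
```python
from h import *
z=st()
```

```text
t 16.62 press xyz mm [ 13.   29.2 138.8] F press [-2.44 -0.8  -0.46] gap -0.2 toolx ang in press 89.84
```

Request:
arm_command(commands=[[[0, 1, 0], 0, 0], [[0, 1, 0], 0, 0]])

```text
time_s: 16.88
position: [0.5525, 0.0644, 0.1386]
tool_rot: [[-0.171, 0.985, -0.014], [0.985, 0.171, -0.003], [-0.001, -0.014, -1.0]]
contact_force: [-6.1, -1.1, 1.3]
finger_gap: 0.0008
```

Request:
arm_command(commands=[[[0, 1, 0], 0, 0], [[0, 1, 0], 0, 0]])

```text
time_s: 17.12
position: [0.5525, 0.0644, 0.1386]
tool_rot: [[-0.171, 0.985, -0.016], [0.985, 0.171, -0.003], [-0.001, -0.016, -1.0]]
contact_force: [-7.5, -1.7, 2.7]
finger_gap: -0.0001
```

Stop reached. Now the middle lever.

Request:
arm_command(commands=[[[0, -20, -1], 0, 0], [[0, -60, -1], 0, 0], [[0, -95, -1], 0, 0], [[-20, -103, -1], 0, 0], [[-50, -103, -1], 0, 0], [[-80, -95, -1], 0, 0], [[-80, -85, -1], 0, 0], [[-80, -77, -1], 0, 0], [[-80, -72, -1], 0, 0], [[-80, -67, -1], 0, 0]])

```text
time_s: 18.38
position: [0.5003, -0.0251, 0.1407]
tool_rot: [[-0.172, 0.985, -0.016], [0.985, 0.172, -0.003], [-0.0, -0.017, -1.0]]
contact_force: [-2.0, -0.7, 0.2]
finger_gap: -0.0002
```

Request:
arm_command(commands=[[[0, 2, 0], 0, 0], [[0, 4, 0], 0, 0], [[0, 4, 0], 0, 0]])

```text
time_s: 18.75
position: [0.5042, -0.0243, 0.1407]
tool_rot: [[-0.172, 0.985, -0.016], [0.985, 0.172, -0.003], [-0.0, -0.017, -1.0]]
contact_force: [-1.8, 1.6, 0.2]
finger_gap: 0.0
```

Run:
```python
from h import *
z=st()
```

```text
t 18.75 press xyz mm [-49.7 -49.7 140.7] F press [-1.53  1.89  0.19] gap 0.0 toolx ang in press 89.91
```

Request:
arm_command(commands=[[[0, 4, 0], 0, 0], [[0, 9, 0], 0, 0], [[0, 14, 0], 0, 0], [[0, 19, 0], 0, 0], [[0, 24, 0], 0, 0], [[0, 29, 0], 0, 0]])

```text
time_s: 19.5
position: [0.5331, -0.0192, 0.1401]
tool_rot: [[-0.172, 0.985, -0.017], [0.985, 0.172, -0.003], [-0.0, -0.017, -1.0]]
contact_force: [-2.8, -0.7, 0.9]
finger_gap: 0.0003
```

Request:
arm_command(commands=[[[0, 5, 0], 0, 0], [[0, 10, 0], 0, 0], [[0, 15, 0], 0, 0], [[0, 20, 0], 0, 0], [[0, 25, 0], 0, 0], [[0, 28, 0], 0, 0], [[0, 31, 0], 0, 0], [[0, 31, 0], 0, 0]])

```text
time_s: 20.5
position: [0.564, -0.0139, 0.1396]
tool_rot: [[-0.172, 0.985, -0.016], [0.985, 0.172, -0.003], [-0.0, -0.016, -1.0]]
contact_force: [-1.4, 0.3, -1.0]
finger_gap: -0.0002
```

Request:
arm_command(commands=[[[0, 1, 0], 0, 0], [[0, 2, 0], 0, 0], [[0, 2, 0], 0, 0]])

```text
time_s: 20.88
position: [0.5661, -0.0135, 0.1396]
tool_rot: [[-0.172, 0.985, -0.016], [0.985, 0.172, -0.003], [-0.0, -0.016, -1.0]]
contact_force: [-2.1, 0.8, 0.3]
finger_gap: 0.0001
```

Run:
```python
from h import *
z=st()
```

```text
t 20.88 press xyz mm [ 13.1 -49.9 139.6] F press [-1.96  1.12  0.29] gap 0.1 toolx ang in press 89.92
```

Request:
arm_command(commands=[[[0, 1, 0], 0, 0], [[0, 1, 0], 0, 0]])

```text
time_s: 21.12
position: [0.5669, -0.0134, 0.1396]
tool_rot: [[-0.172, 0.985, -0.016], [0.985, 0.172, -0.003], [-0.0, -0.016, -1.0]]
contact_force: [-4.2, -0.5, 0.7]
finger_gap: 0.0001
```

Request:
arm_command(commands=[[[0, 1, 0], 0, 0], [[0, 1, 0], 0, 0]])

```text
time_s: 21.38
position: [0.5671, -0.0133, 0.1395]
tool_rot: [[-0.172, 0.985, -0.018], [0.985, 0.172, -0.003], [-0.0, -0.019, -1.0]]
contact_force: [-6.6, -2.7, 1.3]
finger_gap: -0.0003
```

Request:
arm_command(commands=[[[0, -30, -2], 0, 0], [[0, -80, -2], 0, 0], [[0, -125, -2], 0, 0], [[40, -134, -2], 0, 0], [[90, -134, 0], 0, 0], [[140, -134, 8], 0, 0], [[180, -134, 12], 0, 0], [[190, -134, 14], 0, 0], [[190, -134, 14], 0, 0]])

```text
time_s: 22.5
position: [0.4026, 0.1508, 0.128]
tool_rot: [[-0.173, 0.985, -0.017], [0.985, 0.173, -0.003], [-0.0, -0.018, -1.0]]
contact_force: [0.3, -0.5, -0.2]
finger_gap: -0.0001
```

Run:
```python
from h import *
z=st();to((-.120,.14,.125),z)
shot('scene','s3');shot('top','t3');a=cv2.imread('pics/s3.png')[120:290,230:420];b=cv2.imread('pics/t3.png')[125:265,220:400]
cv2.imwrite('pics/z5.png',cv2.resize(a,None,fx=3,fy=3));cv2.imwrite('pics/z6.png',cv2.resize(b,None,fx=3,fy=3))
```

```text
t 22.5 press xyz mm [-119.3  140.4  128. ] F press [ 0.19 -0.59 -0.18] gap -0.1 toolx ang in press 89.98
shift [-0.4 -0.6  3. ]
```

View pics/z5.png

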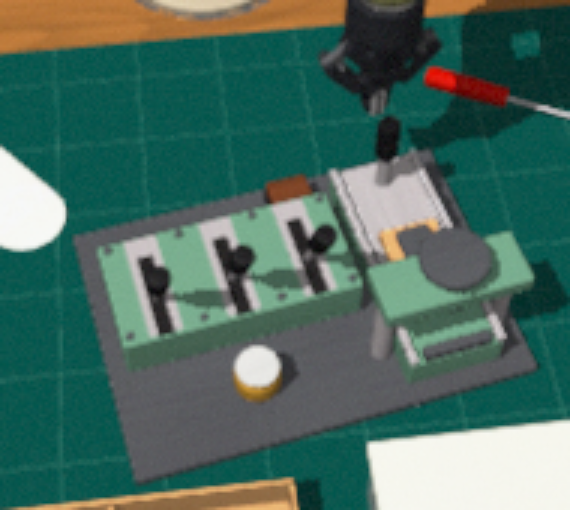

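View pics/z6.png

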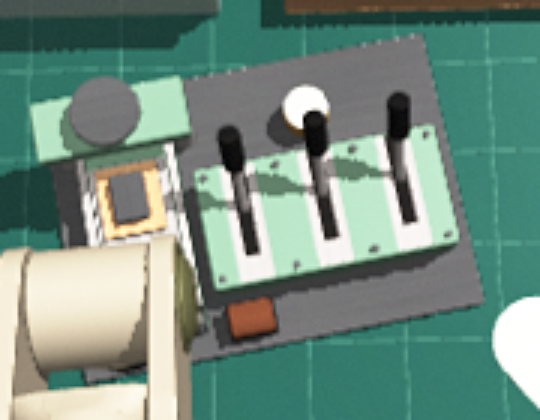

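Request:
arm_command(commands=[[[0, 6, 6], 0, 0], [[0, 12, 8], 0, 0], [[0, 16, 8], 0, 0], [[0, 19, 8], 0, 0], [[0, 22, 8], 0, 0], [[0, 25, 8], 0, 0], [[0, 27, 8], 0, 0], [[0, 29, 8], 0, 0], [[0, 29, 8], 0, 0]])

```text
time_s: 23.72
position: [0.4314, 0.155, 0.1196]
tool_rot: [[-0.171, 0.985, -0.017], [0.985, 0.171, -0.003], [-0.0, -0.017, -1.0]]
contact_force: [-2.2, 0.1, 1.5]
finger_gap: 0.0002
```

Request:
arm_command(commands=[[[0, 2, 0], 0, 0], [[0, 4, 0], 0, 0], [[0, 4, 0], 0, 0]])

```text
time_s: 24.1
position: [0.4356, 0.1558, 0.1195]
tool_rot: [[-0.171, 0.985, -0.017], [0.985, 0.171, -0.003], [-0.0, -0.017, -1.0]]
contact_force: [-2.1, 0.6, 0.7]
finger_gap: -0.0001
```

Run:
```python
from h import *
z=st()
```

```text
t 24.1 press xyz mm [-86.  139.5 119.5] F press [-1.94  0.96  0.71] gap -0.1 toolx ang in press 89.87
```

Request:
arm_command(commands=[[[0, 3, 0], 0, 0], [[0, 6, 0], 0, 0], [[0, 9, 0], 0, 0], [[0, 12, 0], 0, 0], [[0, 12, 0], 0, 0]])

```text
time_s: 24.72
position: [0.4479, 0.1579, 0.1193]
tool_rot: [[-0.171, 0.985, -0.016], [0.985, 0.171, -0.003], [-0.0, -0.016, -1.0]]
contact_force: [-0.7, 0.8, -0.0]
finger_gap: 0.0002
```

Request:
arm_command(commands=[[[0, 4, 0], 0, 0], [[0, 8, 0], 0, 0], [[0, 12, 0], 0, 0], [[0, 16, 0], 0, 0], [[0, 20, 0], 0, 0], [[0, 24, 0], 0, 0], [[0, 28, 0], 0, 0], [[0, 31, 0], 0, 0], [[0, 33, 0], 0, 0], [[0, 34, 0], 0, 0]])

```text
time_s: 25.98
position: [0.4815, 0.1637, 0.1187]
tool_rot: [[-0.171, 0.985, -0.016], [0.985, 0.171, -0.003], [-0.0, -0.016, -1.0]]
contact_force: [-3.5, -0.4, 1.1]
finger_gap: 0.0002
```

Run:
```python
from h import *
z=st()
```

```text
t 25.98 press xyz mm [-39.4 139.4 118.7] F press [-3.51  0.26  1.1 ] gap 0.2 toolx ang in press 89.87
```

Request:
arm_command(commands=[[[0, 1, 0], 0, 0], [[0, 2, 0], 0, 0], [[0, 3, 0], 0, 0], [[0, 4, 0], 0, 0], [[0, 5, 0], 0, 0], [[0, 6, 0], 0, 0], [[0, 7, 0], 0, 0], [[0, 8, 0], 0, 0], [[0, 8, 0], 0, 0]])

```text
time_s: 27.1
position: [0.4896, 0.1651, 0.1186]
tool_rot: [[-0.171, 0.985, -0.016], [0.985, 0.171, -0.003], [-0.0, -0.016, -1.0]]
contact_force: [-2.1, 0.0, 1.1]
finger_gap: 0.0
```

Request:
arm_command(commands=[[[0, 1, 0], 0, 0], [[0, 2, 0], 0, 0], [[0, 2, 0], 0, 0]])

```text
time_s: 27.48
position: [0.4907, 0.1653, 0.1185]
tool_rot: [[-0.172, 0.985, -0.018], [0.985, 0.171, -0.003], [-0.0, -0.018, -1.0]]
contact_force: [-7.9, -0.0, 2.6]
finger_gap: 0.0005
```

Run:
```python
from h import *
z=st()
```

```text
t 27.48 press xyz mm [-30.  139.4 118.5] F press [-7.78  1.36  2.6 ] gap 0.5 toolx ang in press 89.88
```

Request:
arm_command(commands=[[[0, 1, 0], 0, 0], [[0, 1, 0], 0, 0]])

```text
time_s: 27.72
position: [0.4906, 0.1653, 0.1183]
tool_rot: [[-0.172, 0.985, -0.02], [0.985, 0.172, -0.004], [-0.0, -0.021, -1.0]]
contact_force: [-8.8, -0.9, 4.1]
finger_gap: -0.0002
```

Firm stop. Back off and verify by camera.

Request:
arm_command(commands=[[[0, -10, 0], 0, 0], [[0, -40, 0], 0, 0], [[0, -80, -10], 0, 0], [[0, -110, -40], 0, 0], [[50, -130, -70], 0, 0], [[100, -140, -90], 0, 0], [[150, -150, -90], 0, 0], [[200, -150, -90], 0, 0], [[200, -150, -90], 0, 0]])

```text
time_s: 28.85
position: [0.3096, 0.3392, 0.2113]
tool_rot: [[-0.176, 0.984, -0.019], [0.984, 0.176, -0.003], [0.0, -0.019, -1.0]]
contact_force: [0.1, -0.4, 0.3]
finger_gap: -0.0003
```

Run:
```python
from h import *
z=st()
shot('scene','s4');shot('top','t4');a=cv2.imread('pics/s4.png')[140:290,240:420];b=cv2.imread('pics/t4.png')[125:265,220:400]
cv2.imwrite('pics/z7.png',cv2.resize(a,None,fx=4,fy=4,interpolation=cv2.INTER_CUBIC));cv2.imwrite('pics/z8.png',cv2.resize(b,None,fx=4,fy=4,interpolation=cv2.INTER_CUBIC))
cv2.imwrite('pics/f8.png',cv2.imread('pics/t4.png'))
```

```text
t 28.85 press xyz mm [-178.2  342.   211.3] F press [ 0.01 -0.37  0.29] gap -0.3 toolx ang in press 90.12
```

View pics/z7.png

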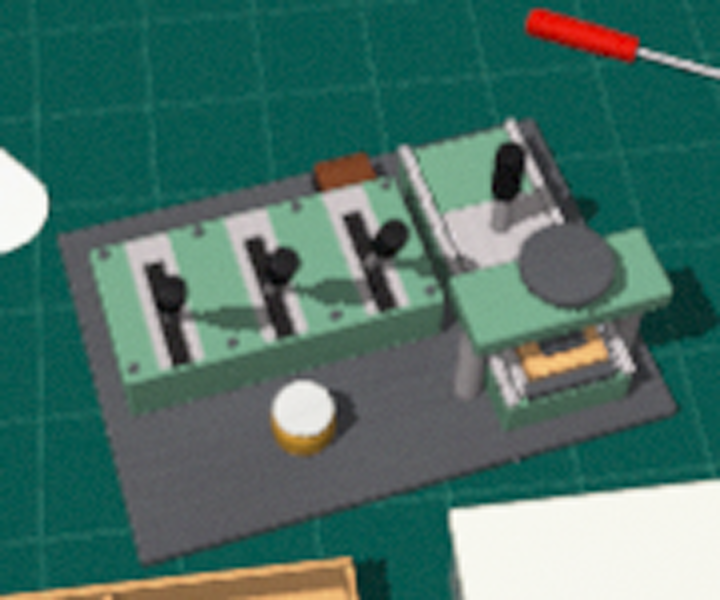

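View pics/z8.png

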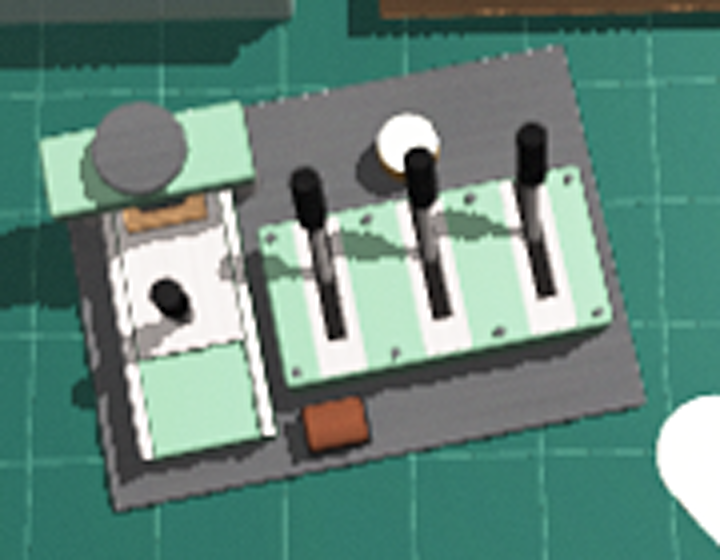

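Run:
```python
from h import *
S=load('s4');T=load('t4')
s=lambda x,y:(x/4+240-.4,y/4+140-.4); t=lambda x,y:(x/4+220-.4,y/4+125-.4)
p,e=tri(S,s(508,172),T,t(171,299));print((RP.T@(p-TP)*1000).round(1),e)
for n,a,b in [('R',(170,297),(531,155)),('M',(282,267),(422,180)),('L',(388,240),(309,200))]:
    p,e=tri(S,s(*a),T,t(*b));q=RP.T@(p-TP)*1000;print(n,q.round(1),e,'lean',np.arctan2(q[0],q[2]-60)+.42)
```

```text
[ -6.9 139.7 129.6] 0.00041684751431705826
R [  41.5 -130.   149.8] 0.0014013036584304003 lean 0.8528485253667235
M [ 39.1 -49.8 149.1] 0.001396166802876305 lean 0.833042421608256
L [ 39.6  29.7 150.3] 0.0009004219245828013 lean 0.8336076840712532
```

Run:
```python
from h import *
def blob(c,w):
    x0,x1,y0,y1=w;g=c['frame'][y0:y1,x0:x1].max(2)
    m=(g<45).astype(np.uint8);n,l,st_,ce=cv2.connectedComponentsWithStats(m)
    return [(st_[i,4],(ce[i]+[x0,y0]).round(2)) for i in range(1,n) if st_[i,4]>15]
for a,b,wt,ws in [('top0','scene0',(255,275,212,232),(350,368,155,178)),('t4','s4',(253,272,192,208),(358,375,172,192))]:
    print(blob(load(a),wt),blob(load(b),ws))
```

```text
[(np.int32(59), array([266.2 , 222.76]))] [(np.int32(91), array([358.67, 165.79]))]
[(np.int32(64), array([262.05, 199.44]))] [(np.int32(85), array([366.55, 182.55]))]
```

Run:
```python
from h import *
P=[]
for a,b,u,v in [('top0','scene0',(266.2,222.76),(358.67,165.79)),('t4','s4',(262.05,199.44),(366.55,182.55))]:
    T=load(a);S=load(b);p,e=tri(S,v,T,u);P.append([RP.T@(p-TP)*1000,RP.T@(onz(T,*u,.135)-TP)*1000,RP.T@(onz(S,*v,.13)-TP)*1000])
    print(np.round(P[-1],1),e)
print(np.round(np.array(P[1])-P[0],1))
```

```text
[[-74.9 139.6 130. ]
 [-75.5 139.2 135. ]
 [-75.  139.3 130. ]] 0.0004937838440232939
[[ -7.1 140.2 129.6]
 [ -8.1 139.7 135. ]
 [ -6.8 139.7 130. ]] 0.0005261779594394502
[[67.8  0.6 -0.5]
 [67.4  0.5  0. ]
 [68.2  0.4  0. ]]
```

The camera gives 67.4–68.2 mm of travel, which is over 66 but not clearly the full 70. There's time left, so I'll nudge it once more, gently, to confirm the stop.

Request:
arm_command(commands=[[[-50, 0, 0], 0, 0], [[-100, 10, 0], 0, 0], [[-150, 20, 20], 0, 0], [[-200, 40, 50], 0, 0], [[-203, 70, 80], 0, 0], [[-203, 100, 90], 0, 0], [[-203, 125, 90], 0, 0], [[-203, 140, 90], 0, 0], [[-203, 140, 90], 0, 0]])

```text
time_s: 30.08
position: [0.482, 0.1594, 0.1184]
tool_rot: [[-0.171, 0.985, -0.019], [0.985, 0.171, -0.004], [-0.001, -0.02, -1.0]]
contact_force: [-0.4, -0.2, 0.4]
finger_gap: -0.0003
```

Run:
```python
from h import *
z=st();to((-.033,.14,.12),z)
```

```text
t 30.07 press xyz mm [-39.7 135.1 118.4] F press [-0.47 -0.08  0.39] gap -0.3 toolx ang in press 89.83
shift [ 5.   6.7 -1.7]
```

Request:
arm_command(commands=[[[3, 2, 0], 0, 0], [[5, 4, 0], 0, 0], [[5, 6, 0], 0, 0], [[5, 7, 0], 0, 0], [[5, 8, 0], 0, 0], [[5, 9, 0], 0, 0], [[5, 10, 0], 0, 0], [[5, 11, 0], 0, 0], [[5, 11, 0], 0, 0]])

```text
time_s: 31.2
position: [0.4904, 0.166, 0.118]
tool_rot: [[-0.171, 0.985, -0.023], [0.985, 0.171, -0.005], [-0.001, -0.024, -1.0]]
contact_force: [-8.8, -1.5, 3.5]
finger_gap: -0.0004
```

Request:
arm_command(commands=[[[0, 1, 0], 0, 0], [[0, 2, 0], 0, 0], [[0, 2, 0], 0, 0]])

```text
time_s: 31.58
position: [0.4902, 0.1661, 0.1177]
tool_rot: [[-0.171, 0.985, -0.028], [0.985, 0.171, -0.006], [-0.001, -0.029, -1.0]]
contact_force: [-9.3, -2.5, 4.7]
finger_gap: -0.0002
```

Run:
```python
from h import *
z=st()
```

```text
t 31.57 press xyz mm [-30.4 140.2 117.7] F press [-9.57 -0.89  4.67] gap -0.2 toolx ang in press 89.86
```

Request:
arm_command(commands=[[[0, -10, 0], 0, 0], [[0, -40, 0], 0, 0], [[0, -80, -10], 0, 0], [[0, -110, -40], 0, 0], [[50, -130, -70], 0, 0], [[100, -140, -90], 0, 0], [[150, -150, -90], 0, 0], [[200, -150, -90], 0, 0], [[200, -150, -90], 0, 0], [[200, -150, -90], 0, 0]])

```text
time_s: 32.83
position: [0.3107, 0.3376, 0.2117]
tool_rot: [[-0.172, 0.985, -0.029], [0.985, 0.171, -0.006], [-0.001, -0.029, -1.0]]
contact_force: [-0.5, 0.8, 0.3]
finger_gap: 0.0003
```

Run:
```python
from h import *
z=st()
shot('scene','s5');shot('top','t5')
```

```text
t 32.83 press xyz mm [-177.4  340.2  211.7] F press [-0.37  0.87  0.34] gap 0.3 toolx ang in press 89.88
```

View pics/s5.png

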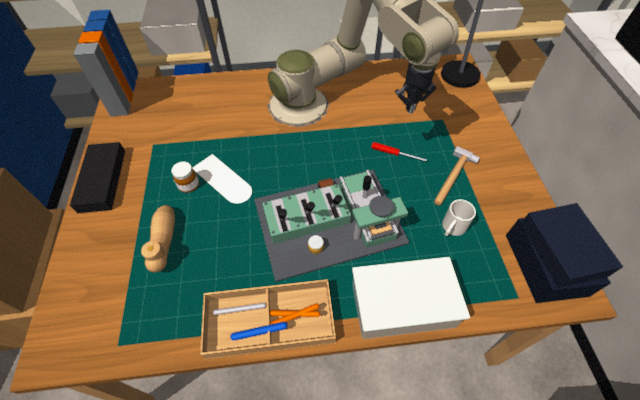

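View pics/t5.png

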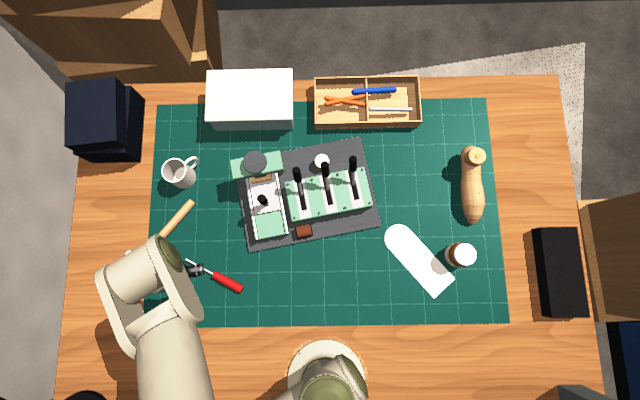

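Both final pictures agree. The levers are over (grips near top-view pixels (298,175), (325,170), (353,163)) and the carriage handle is at (262,199) by the bridge. The bystanders stand where they were, and the arm is clear.

```bash
python3 -c "
from workcell import robot
print(robot.close_job())"
```

```text
the job is handed in; nothing more can be done
None
```

All three levers are fully over, the carriage is pushed home against its stop under the bridge, and the job is handed in at about 33 s of the 72 s allowed. The call that hands it in gives no verdict.

- **Order:** the levers go right, left, middle. I tried left and middle first. Each stopped short at about 8 N, so I backed off, and middle was still blocked after right was over.
- **Levers:** each was pushed until I felt its end stop, at about 7–8 N. The cameras then put the joints at about 0.85, 0.83 and 0.83 rad (right, middle, left), against the 0.76 needed.
- **Carriage:** it stopped firmly. A second gentle push at about 9.5 N (10.7 N with the vertical part) did not move it.
- **Forces:** the highest reading at the end of any move was about 11 N, well under the 20 N limit. I did not see forces within moves.
- **Bench:** in the last pictures the bystanders stand where they did at the start. The hammer is partly hidden by the arm in the top view but looks unmoved in the other. The arm touches nothing.

**Check that disagreed:** the cameras measured only 67.4–68.2 mm of carriage travel, not the full 70. That is above the 66 mm needed, and I trust the firm stop because the top view also measured the 125 mm lever bank 2–4% short.

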